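# Unlock the folding lid stay and close the gauge case

### The job

Close the gauge case on the bench. Its lid is propped up by a folding stay that is locked past centre: take the stay by its knob, lift the knee up through the straight position to unlock it, then bring the lid down slowly and press it fully home against its stiff rubber seal with no more force than that takes; do not pinch the thin lid. Leave the parts standing round the case where they are.

Things in the scene. Friction and masses are not known exactly. Their poses are not given: they have to be found in the camera images.
- case: aluminium gauge case fixed to the bench, 160 x 170 x 100 mm (x, y, z), open box with 6 mm walls; origin at the centre of its underside; the lid hinge runs along its x axis on top of the +y wall; the stay is on the outside of its -x wall
- lid (a joint): lid hinge, rad; 0 = propped open as found (78 degrees above shut), grows as it closes, 1.361 = rigid stop, fully home. A brake of about 1.65 N m holds the lid (0.2 to 0.42 kg) wherever it is left. From about 1.32 it squeezes a springy rubber seal on the -y rim, and the brake then keeps it squeezed; the last bit takes 17 to 20 N if pressed close to the free edge
- stay_knee (a joint): pivot between the two bars of the stay, rad; 0 = locked, resting on its stop with the knee sagging below the straight line; 0.28 = the bars in line (dead centre); larger = knee lifted past centre, folding upward as the lid comes down; about 3.2 with the lid shut
- stay_foot (a point): lower pivot of the stay on the case's -x wall, 8 mm off the wall; the lower bar turns about this point, about an axis along the case's x
- stay_knob (a point): middle of the pull knob on the knee pivot: round dark steel bar, 16 mm diameter, 50 mm long, sticking out level along the case's -x (centre 41 mm off the wall), 21 mm collar at its outer end. It moves on an arc of 85 mm radius about the foot pivot, up and over toward the case's -y as the stay is lifted and the lid comes down (about 2.3 rad from locked to lid shut)
- lid_hinge (a point): middle of the lid's hinge line, on top of the case's +y wall, 100 mm above the bench
- lid_edge (a point): point in the middle of the lid's outer (upper) face, 155 mm from the hinge line and 16 mm from the free edge; lid 164 mm along the hinge, 171 mm from hinge to free edge, 10 mm thick; shut, its top is level, 111 mm above the bench. The thin lid is dented if pushed or pinched with more than 25 N
- guide_bush_a: steel flanged bush, 40 mm diameter, 35 mm tall, standing near the case; origin at the centre of its underside; leave it alone
- v_block: steel V-block 48 x 44 x 36 mm, beyond the case; origin at the centre of its underside; leave it alone
- spacer_ring: flat steel ring 46 mm diameter, 12 mm high, near the case; origin at the centre of its underside; leave it alone

How it is judged:
On the way, in this order (a step that is already met when the one before it is completed fails the run):
1. the stay's knee is lifted clearly past dead centre while the lid is still up (value of joint stay_knee above 0.4 rad and value of joint lid below 0.7 rad), for 0.1 s.
2. the lid is pressed fully home (value of joint lid above 1.352 rad), for 0.2 s.
At the end, for the whole second after the job is handed in: the lid is shut and at rest within 0.009 rad (1.5 mm at its free edge) of its hard stop, the seal squeezed, the stay folded (value of joint lid above 1.352 rad and value of joint stay_knee above 2.5 rad and velocity of joint lid between -0.05 and 0.05 rad/s); the robot touches nothing.
It fails at once if the lid pushed, or pinched, with more than 25 N (contact force between any of the fingers, the arm and lid above 25 N).
It fails at once if the lid let down fast (over 1.6 rad/s) (velocity of joint lid above 1.6 rad/s).
It fails at once if a bystander moved more than 15 mm (distance of any of guide_bush_a, v_block, spacer_ring from where it was at the start of the episode above 0.015 m).
It also fails if it takes over 72 s, if anything falls off the work surface, if the arm or the gripper's body presses on something with over 40 N, if the wrist force passes 120 N, or if a joint passes its speed limit or range.

### The arm

A 6-joint arm with a two-finger parallel gripper is mounted at the origin on a cart in front of the work surface, level with it; the furniture and walls round the work are solid. World frame = base frame: x ahead of the robot, y to its left, z up, the work surface at z = 0. Lengths are in m, angles in rad, forces in N, time in s.
With the tool pointing down it reaches from about 0.275 to 0.75 m from the base axis. Payload 10.2 kg.
Tool frame: the origin (TCP) lies midway between the tips of the shut fingers; the grasp point (between the pads) lies robot.pinch_z behind it (robot.pinch_z is the distance from the TCP to the grasp point, in m); z points along the fingers, y is the direction in which the jaws open and shut (so a half turn about z gives the same grasp; the last joint's range is limited). The gripper opens to 88 mm and grips with 3 to 60 N. Pads are 18 mm wide; open, the fingers measure 123 mm over their backs; the gripper's body (75 mm by 187 mm) begins 45 mm behind the grasp point.
Start: joints at [-0.223, 0.313, 1.498, -0, 1.331, -0.223], TCP at [0.525, -0, 0.209] pointing down, gripper open.
Joint ranges: [-2.94, 2.94], [-0.97, 2.17], [0.19, 2.56], [-1.23, 4.37], [0.02, 3.11], [-2.88, 2.88]. Speed limits (rad/s): [2.39, 2.39, 3.01, 3.14, 3.14, 3.14].

### API

Orientations are given as [roll, pitch, yaw] about the fixed x, y, z axes, in that order (R = Rz(yaw) Ry(pitch) Rx(roll)).
In Python, from plant import robot gives the robot as it stands.
- The arm moves only by the tool drive_tool, never from a script. Its argument "commands" is a list of rows, each an object with "translation": the shift along the world's x, y, z in mm, a list of three; "yaw": the turn about the world's z in degrees; "hand": the closure in counts, from 0 (fully open) to 255 (shut). A call has 1 to 12 rows; each row shifts and turns the commanded pose from where the row before left it; what a row does not reach is not made up. A row lasts 1/12 s, in which the tool goes at most 41.7 mm and 7.16 degrees, less where a joint would pass 70% of its speed; a pose out of reach is approached as far as the arm can. A call with a gripper value outside its range is refused whole. The fingers move at their own pace and stop on an object; "newtons" is the grip in N (left out, the last holds). Time passes only in rows, so rows that do not move let the fingers close. It gives the time, the measured TCP pose, the force and the opening at its end, in the units of the state.
- robot.observe(): the state, without advancing time (a new reading comes with each control period).
- robot.capture(name): name is "scene" or "side" or "wrist"; returns (picture, depth): 400x640x3 uint8, blue, green, red; 400x640 float32, m along the optical axis (not along the pixel's ray), 0 where there is no reading.
- robot.camera_info(name): a dict with "camera_matrix" (3x3 intrinsics, pixels), "k1" (the pictures are not rectified: a ray, as slopes to the right and down, at radius r is drawn at 1 + k1 r^2 times it, then the intrinsics apply), "world_to_cam" (4x4, takes a point from world to camera coordinates). Camera axes: x right, y down, z forward; pixel columns grow to the right and rows downward; lengths in m; the calibration is good to about 2 mm. A picture is of the moment at which its call begins: read the wrist's pose just before it. camera_info takes no time and is no camera call; for the wrist camera it gives the pose at the moment of the call.
- robot.finish_job(): hands the job in, once; it reports no verdict.
Trained networks look in the newest picture that a camera, given by its name, has taken for a name from the list of things; names that differ only in an ending like _2 or _b are one class to them, and where a whole thing is asked for, a point or a joint stands for the part that bears it (a point fixed in the world has none). Each returns a list of dicts, best first, with "p" (0 to 1); they miss things now and then, are a little off and sometimes report something else, mostly with a low value. They report only what shows in the picture. A call takes as long as a camera call.
- robot.spot_in(camera, thing): "point" ([column, row] in pixels, amid what is visible of it).
The state is a dict: "time": time; "qpos": joint angles; "joint_velocities": joint speeds; "effort": joint torques, N m; "tool_pos": TCP position; "orientation": TCP orientation; "wrist_force": force on the tool from outside, world axes, zero at the start; "wrist_torque": the same for the moment, N m; "finger_gap": finger opening in m.
Only numpy, scipy, OpenCV 4.12 (cv2) and the standard library are available. Lean on these libraries where they do the work, as an engineer would, in place of code of your own. Each camera call takes 0.05 s, during which the arm holds its last target. There are 200 camera calls.

## Working session

There is one attempt and no reset: what is moved stays moved. The work goes in short steps, Python scripts to look and compute and a tool call to move; the robot and the scene stay as the last step left them, time stands still between calls to the robot, and variables do not carry over. Pictures are saved under pics/ and viewed, about 8 in all and at most 12, crops included, and the job is handed in when it is done.

Besides the shell and the picture viewer there is one more tool, called by a JSON object that holds its "method" and its "body". drive_tool: Moves the arm, as the interface text tells. Its arguments: {"type":"object","properties":{"commands":{"type":"array","items":{"type":"object","properties":{"translation":{"type":"array","items":{"type":"number"}},"yaw":{"type":"number"},"hand":{"type":"number"}}}},"newtons":{"type":"number"}},"required":["commands"]}

```bash
mkdir -p pics
cat > h.py <<'E'
from plant import robot
import numpy as np, cv2
def pix2w(name,px,d,info=None):
    i=info or robot.camera_info(name);K=np.array(i["camera_matrix"]);k=i["k1"]
    p=np.atleast_2d(np.array(px,float));u=(p-[K[0,2],K[1,2]])/[K[0,0],K[1,1]]
    v=u.copy()
    for _ in range(20): v=u/(1+k*(v**2).sum(1,keepdims=True))
    d=np.atleast_1d(d)[:,None]
    c=np.hstack([v*d,d,np.ones((len(v),1))])
    return (np.linalg.inv(np.array(i["world_to_cam"]))@c.T).T[:,:3]
def w2pix(name,P):
    i=robot.camera_info(name);K=np.array(i["camera_matrix"]);P=np.atleast_2d(P)
    c=(np.array(i["world_to_cam"])@np.c_[P,np.ones(len(P))].T).T
    s=c[:,:2]/c[:,2:3];s=s*(1+i["k1"]*(s**2).sum(1,keepdims=True))
    return s*[K[0,0],K[1,1]]+[K[0,2],K[1,2]]
E
cat > a.py <<'E'
from h import *
print(robot.pinch_z, robot.observe())
for n in ["scene","side"]:
    im,d=robot.capture(n);cv2.imwrite(f"pics/{n}0.png",im);np.save(f"{n}0.npy",d)
    for t in ["case","lid","stay_knob","stay_foot","lid_hinge","lid_edge","guide_bush_a","v_block","spacer_ring"]:
        for r in robot.spot_in(n,t)[:2]:
            x,y=r["point"];dd=d[int(round(y)),int(round(x))]
            print(n,t,np.round(r["point"],1),round(r["p"],2),np.round(pix2w(n,(x,y),dd)[0],3))
E
python3 a.py
```

```text
0.0187 {'time': 0.0, 'qpos': array([-2.23416263e-01,  3.13479908e-01,  1.49843293e+00, -9.07826595e-06,
        1.33096809e+00, -2.23390731e-01]), 'joint_velocities': array([ 1.69578763e-03, -1.73115696e-03,  1.00388838e-03,  4.41612267e-04,
       -7.36241931e-05,  4.72576425e-05]), 'effort': array([-1.80187753e-04, -4.02218950e+01, -2.52264959e+01,  6.94810320e-02,
        3.53677373e-02, -8.52248218e-05]), 'tool_pos': array([5.24724749e-01, 3.93246130e-05, 2.08347343e-01]), 'orientation': array([-3.14033444e+00, -2.76804706e-04,  1.57077278e+00]), 'wrist_force': array([-0.25663464,  0.04781387,  0.49080482]), 'wrist_torque': array([ 0.01145363, -0.02186704, -0.01647801]), 'finger_gap': 0.08860839211995666}
scene case [298.5 248.9] 0.7 [ 0.661 -0.032  0.009]
scene lid [277.  205.7] 0.7 [ 0.581 -0.041  0.201]
scene stay_knob [273.4 264.4] 0.6 [ 0.486 -0.094  0.151]
scene stay_foot [298.7 253.1] 0.66 [ 0.652 -0.039  0.006]
scene lid_hinge [300.4 254.5] 0.55 [ 0.65  -0.045  0.007]
scene lid_edge [277. 204.] 0.85 [ 0.579 -0.043  0.207]
scene guide_bush_a [404.4 280.5] 0.78 [ 0.671 -0.29   0.036]
scene v_block [363.  229.2] 0.62 [ 0.047 -0.449  0.751]
scene spacer_ring [392.8 313. ] 0.87 [ 0.609 -0.295  0.   ]
side case [301.3 212.2] 0.56 [ 0.6   -0.025  0.063]
side lid [299.5 173. ] 0.78 [ 0.598 -0.035  0.189]
side stay_knob [246.5 203.7] 0.59 [ 0.486 -0.09   0.148]
side stay_knob [293.7 319.9] 0.42 [ 0.59  -0.277 -0.   ]
side stay_foot [301.3 216.1] 0.9 [ 0.6   -0.025  0.05 ]
side lid_hinge [301.2 211.9] 0.94 [ 0.6   -0.025  0.063]
side lid_edge [302.  172.3] 0.6 [ 0.603 -0.037  0.192]
side guide_bush_a [339.8 319.3] 0.64 [ 0.682 -0.299  0.034]
side v_block [370.6 259.2] 0.69 [ 0.755 -0.143  0.034]
side spacer_ring [291.1 315.8] 0.79 [ 0.585 -0.276  0.011]
```

View pics/scene0.png

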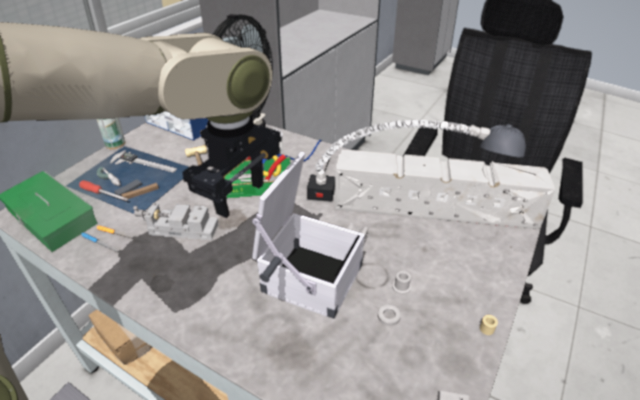

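View pics/side0.png

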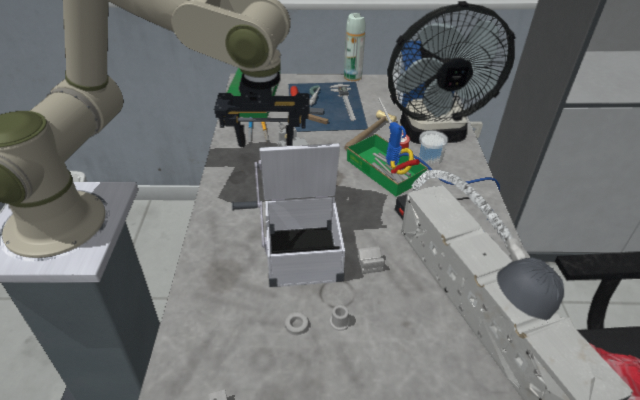

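The scene view shows the case at about (310,262), its lid up at (278,205), and the stay running from (258,222) to (310,288). The dark knob is near (268,270). In the side view the case is at (303,245), the knob at (245,205), and the bush and ring stand in front of the case on its -y side. Next I'll zoom in and fit the case pose from the depth.

```bash
cat > b.py <<'E'
from h import *
a=cv2.imread("pics/scene0.png")[150:320,220:390];b=cv2.imread("pics/side0.png")[130:300,220:390]
cv2.imwrite("pics/crop1.png",np.hstack([cv2.resize(a,(400,400),interpolation=2),cv2.resize(b,(400,400),interpolation=2)]))
P=[]
for n in ["scene","side"]:
    d=np.load(f"{n}0.npy");v,u=np.mgrid[0:400,0:640];m=(d>0)&(u>220)&(u<400)&(v>130)&(v<330)
    p=pix2w(n,np.c_[u[m],v[m]],d[m]);P.append(p);
    t=p[(abs(p[:,2]-.1)<.004)&(p[:,0]>.45)&(p[:,0]<.75)&(p[:,1]<.1)&(p[:,1]>-.3)]
    print(n,"rim",len(t),t.min(0),t.max(0));
    r=cv2.minAreaRect(t[:,:2].astype(np.float32)*1000);print(r)
    # knob: points x less than case, z>.09
    k=p[(p[:,0]<.515)&(p[:,0]>.44)&(p[:,2]>.05)&(p[:,2]<.2)&(p[:,1]<.02)&(p[:,1]>-.25)]
    print("knobby",len(k));print(np.round(k[np.lexsort((k[:,0],))][:60:2],3).tolist())
    # lid
    l=p[(p[:,2]>.13)&(p[:,2]<.25)&(p[:,0]>.53)&(p[:,0]<.66)&(p[:,1]<.02)&(p[:,1]>-.12)]
    c=l.mean(0);print("lid",c,np.linalg.svd(l-c,full_matrices=False)[2][2])
E
python3 b.py
```

```text
scene rim 896 [ 0.51474767 -0.19737591  0.09600475] [ 0.69380877 -0.00993823  0.10399405]
((600.206298828125, -100.6982421875), (173.34852600097656, 181.1824188232422), 5.258966445922852)
knobby 464
[[0.453, -0.088, 0.143], [0.453, -0.093, 0.154], [0.454, -0.093, 0.137], [0.454, -0.101, 0.147], [0.454, -0.09, 0.152], [0.454, -0.086, 0.139], [0.454, -0.094, 0.145], [0.454, -0.099, 0.138], [0.454, -0.093, 0.139], [0.454, -0.091, 0.141], [0.454, -0.096, 0.152], [0.454, -0.1, 0.149], [0.454, -0.104, 0.143], [0.455, -0.089, 0.144], [0.455, -0.09, 0.137], [0.455, -0.094, 0.134], [0.455, -0.089, 0.153], [0.455, -0.099, 0.139], [0.455, -0.084, 0.144], [0.455, -0.101, 0.138], [0.455, -0.097, 0.146], [0.455, -0.101, 0.143], [0.455, -0.095, 0.145], [0.455, -0.096, 0.137], [0.456, -0.098, 0.152], [0.456, -0.096, 0.14], [0.456, -0.101, 0.145], [0.456, -0.09, 0.147], [0.456, -0.093, 0.154], [0.456, -0.103, 0.143]]
lid [ 0.59267829 -0.03680431  0.1972017 ] [ 0.07734868 -0.98870986 -0.12833545]
side rim 930 [ 0.51716357 -0.19598784  0.09600724] [ 0.69260259 -0.00715371  0.10396674]
((601.05767822265
[... 177 characters left out ...]
0.099, 0.153], [0.457, -0.088, 0.154], [0.458, -0.101, 0.143], [0.458, -0.092, 0.134], [0.458, -0.096, 0.153], [0.458, -0.098, 0.151], [0.459, -0.089, 0.152], [0.46, -0.099, 0.144], [0.46, -0.095, 0.152], [0.46, -0.1, 0.148], [0.461, -0.098, 0.14], [0.462, -0.1, 0.145], [0.462, -0.099, 0.147], [0.463, -0.099, 0.15], [0.464, -0.099, 0.141], [0.464, -0.098, 0.146], [0.465, -0.096, 0.153], [0.465, -0.1, 0.151], [0.466, -0.09, 0.153], [0.466, -0.1, 0.145], [0.467, -0.096, 0.152], [0.467, -0.1, 0.148], [0.468, -0.092, 0.152], [0.468, -0.098, 0.146], [0.469, -0.098, 0.149], [0.47, -0.088, 0.151], [0.47, -0.098, 0.143]]
lid [ 0.59464049 -0.03592541  0.19298703] [ 0.10031861 -0.97544989 -0.19604513]
```

View pics/crop1.png

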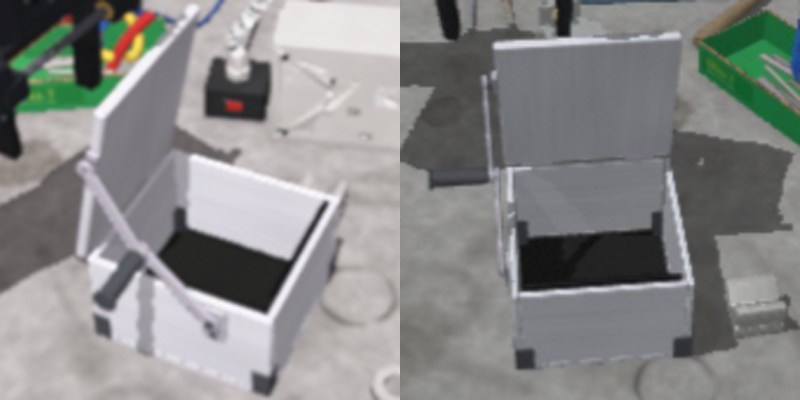

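The crop shows the knob as a dark bar with its collar on the outer left. The foot is at scene pixel (310,287) and the upper bar meets the lid at (256,219). Now I'll work out the geometry in the case frame.

```bash
cat > c.py <<'E'
from h import *
d={n:np.load(n+"0.npy") for n in ["scene","side"]}
P=[]
for n in d:
    v,u=np.mgrid[0:400,0:640];m=(d[n]>0)&(u>220)&(u<400)&(v>130)&(v<330)
    P.append(pix2w(n,np.c_[u[m],v[m]],d[n][m]))
for n,p in zip(d,P):
    # -y outer wall, -x outer wall planes, +x rim
    w=p[(p[:,2]>.03)&(p[:,2]<.085)&(p[:,0]>.54)&(p[:,0]<.68)&(p[:,1]<-.165)&(p[:,1]>-.205)]
    if len(w)>50: f=np.polyfit(w[:,0],w[:,1],1);print(n,"-y wall slope",np.degrees(np.arctan(f[0])),"y at .6:",np.polyval(f,.6),len(w))
    w=p[(p[:,2]>.02)&(p[:,2]<.085)&(p[:,0]>.505)&(p[:,0]<.54)&(p[:,1]<-.03)&(p[:,1]>-.17)]
    if len(w)>50: f=np.polyfit(w[:,1],w[:,0],1);print(n,"-x wall slope",np.degrees(np.arctan(-f[0])),"x at -.1:",np.polyval(f,-.1),len(w),"res",np.std(w[:,0]-np.polyval(f,w[:,1])))
    k=p[(p[:,0]<.500)&(p[:,0]>.44)&(p[:,2]>.12)&(p[:,2]<.17)&(p[:,1]<-.06)&(p[:,1]>-.13)]
    print(n,"knob bbox",k.min(0),k.max(0))
    for x0 in (.457,.465,.475,.485,.495):
        q=k[abs(k[:,0]-x0)<.004];
        if len(q)>8: print(x0,len(q),"z",q[:,2].min(),q[:,2].max(),"y",q[:,1].min(),q[:,1].max())
for q in [(310.5,287.3),(310,288),(256,219),(257,221),(279,255)]:
    print(q,pix2w("scene",q,d["scene"][int(round(q[1])),int(round(q[0]))])[0].round(4))
E
python3 c.py
```

```text
scene -y wall slope 5.998704606163762 y at .6: -0.19030114253855457 359
scene -x wall slope 5.68313650897455 x at -.1: 0.5245579699485622 1087 res 0.0020722792906558425
scene knob bbox [ 0.45256135 -0.10462034  0.13394233] [ 0.49992812 -0.08357341  0.15437796]
0.457 74 z 0.13394233286950064 0.15393919891872432 y -0.1046203439678402 -0.08383535480475435
0.465 37 z 0.14042215732212238 0.1543779610319841 y -0.10218409338565082 -0.08782889036671526
0.475 33 z 0.14236584510508166 0.15328143184779985 y -0.10074821684275626 -0.08624496665293335
0.485 31 z 0.1404399314595297 0.1531324961439845 y -0.09924732486386828 -0.08453115777555459
0.495 32 z 0.14070229934058875 0.15371684558633913 y -0.0985985741003444 -0.08357340920065953
side -y wall slope 6.04189269605974 y at .6: -0.18782951112530671 1141
side -x wall slope -1.2414049390430968 x at -.1: 0.5296151087379323 125 res 0.00414828194116886
side knob bbox [ 0.45476234 -0.10233594  0.1344111 ] [ 0.49989237 -0.08319735  0.15634473]
0.457 25 z 0.13441109573263033 0.15634473372391078 y -0.10233594151598013 -0.08604133593631436
0.465 31 z 0.13712260293575207 0.1537568426378828 y -0.10158125541884078 -0.08742641059409084
0.475 24 z 0.14216096488954078 0.1541371182732063 y -0.09905016209947393 -0.08748663569511761
0.485 28 z 0.14047509967732263 0.1530405694345528 y -0.09847493223206694 -0.08319734520560407
0.495 29 z 0.13939917984706884 0.1543814997354419 y -0.09784659476473889 -0.08509773445856483
(310.5, 287.3) [ 0.5198 -0.1521  0.0878]
(310, 288) [ 0.5202 -0.1507  0.0846]
(256, 219) [ 0.5064 -0.0486  0.2259]
(257, 221) [ 0.5057 -0.051   0.2227]
(279, 255) [ 0.5098 -0.0908  0.1532]
```

{"method": "drive_tool", "body": {"commands": [{"translation": [0,0,30],"hand": 0},{"translation": [-10,0,30]},{"translation": [-20,0,10],"yaw": -7},{"translation": [-21,-10,0],"yaw": -7},{"translation": [0,-10,0],"yaw": -7},{"translation": [0,-10,0],"yaw": -7},{"translation": [0,-10,0],"yaw": -7},{"translation": [0,-10,0],"yaw": -7},{"translation": [0,-10,0],"yaw": -7},{"translation": [0,-10,0],"yaw": -7},{"translation": [0,-10,0],"yaw": -7},{"translation": [0,-13,0],"yaw": -7}], "newtons": 15}}

```text
invalid input
```

{"method": "drive_tool", "body": {"commands": [{"translation": [0,0,0],"yaw": -7},{"translation": [0,0,0],"yaw": -7.2},{"translation": [0,0,0]},{"translation": [0,0,0]}]}}

```text
invalid input
```

```bash
cat > d.py <<'E'
from h import *
s=robot.observe();print(s["tool_pos"],s["orientation"],s["qpos"])
i=robot.camera_info("wrist");T=np.linalg.inv(np.array(i["world_to_cam"]));print("cam",T[:3,3],T[:3,2])
im,d=robot.capture("wrist");cv2.imwrite("pics/w1.png",im)
v,u=np.mgrid[0:400,0:640];m=(d>0);p=pix2w("wrist",np.c_[u[m],v[m]],d[m],i)
c=np.cos(np.radians(5.8));sn=np.sin(np.radians(5.8))
q=np.c_[p[:,0]*c+p[:,1]*sn,-p[:,0]*sn+p[:,1]*c,p[:,2]]
k=q[(q[:,0]<.50)&(q[:,0]>.42)&(q[:,2]>.11)&(q[:,2]<.17)&(q[:,1]>-.2)&(q[:,1]<-.1)]
for x in np.arange(.434,.51,.004):
    a=k[abs(k[:,0]-x)<.002]
    if len(a)>5: print(round(x,3),len(a),np.round([a[:,1].min(),a[:,1].max(),a[:,2].max()],4))
b=q[(q[:,2]>.18)&(q[:,2]<.235)&(q[:,0]>.47)&(q[:,0]<.53)&(q[:,1]<-.09)]
if len(b):print("bar u",np.percentile(b[:,0],[0,2,10,25,50]),len(b))
w=q[(abs(q[:,2]-.1)<.003)&(q[:,0]>.48)&(q[:,0]<.53)];print("rim u",len(w),np.percentile(w[:,0],[2,10,50]) if len(w) else 0)
E
python3 d.py
```

```text
[ 5.25008178e-01 -1.85610123e-06  2.08916695e-01] [ 3.14159164e+00 -2.33946011e-05  1.57077404e+00] [-2.23389319e-01  3.12903101e-01  1.49770502e+00  2.37160504e-05
  1.33098873e+00 -2.23372660e-01]
cam [0.52546557 0.07744101 0.38483031] [ 7.02011235e-04 -2.93368990e-01 -9.55999029e-01]
0.446 67 [-0.1334 -0.1255  0.1542]
0.45 48 [-0.1342 -0.1282  0.1523]
0.454 48 [-0.1343 -0.128   0.1521]
0.458 52 [-0.1347 -0.1274  0.1525]
0.462 54 [-0.1349 -0.1277  0.1521]
0.466 55 [-0.1353 -0.1279  0.1522]
0.47 58 [-0.1353 -0.1283  0.1529]
0.474 59 [-0.136  -0.128   0.1527]
0.478 57 [-0.1366 -0.128   0.1525]
0.482 65 [-0.1368 -0.1278  0.1526]
0.486 47 [-0.1372 -0.128   0.1525]
0.49 32 [-0.1317 -0.128   0.1507]
0.494 29 [-0.1315 -0.1275  0.1496]
0.498 10 [-0.1304 -0.1169  0.1668]
bar u [0.49865411 0.50074339 0.50204911 0.50681089 0.5147754 ] 263
rim u 3 [0.51194856 0.51260755 0.51590249]
```

View pics/w1.png

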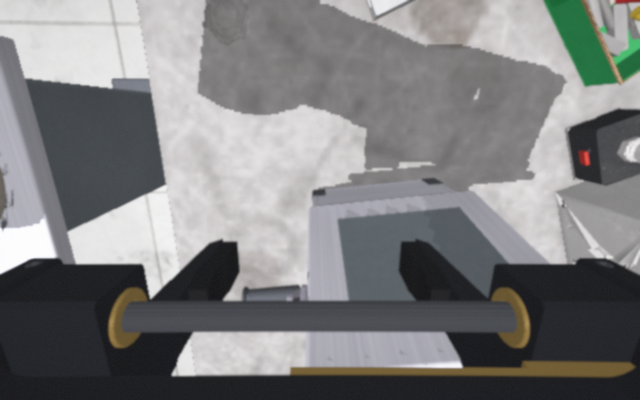

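The knob's collar is at the -x end, with its inner shoulder about 63 mm off the wall, and the bar's outer face is 11–13 mm off the wall. The wrist camera sits on the side away from the lid if I turn by a positive yaw. The move was refused, so I'm giving every field in each row.

{"method": "drive_tool", "body": {"commands": [{"translation": [0,0,30],"yaw": 0,"hand": 0},{"translation": [-10,0,30],"yaw": 0,"hand": 0},{"translation": [-20,0,10],"yaw": 7,"hand": 0},{"translation": [-24,-10,0],"yaw": 7,"hand": 0},{"translation": [0,-10,0],"yaw": 7,"hand": 0},{"translation": [0,-10,0],"yaw": 7,"hand": 0},{"translation": [0,-10,0],"yaw": 7,"hand": 0},{"translation": [0,-10,0],"yaw": 7,"hand": 0},{"translation": [0,-10,0],"yaw": 7,"hand": 0},{"translation": [0,-10,0],"yaw": 7,"hand": 0},{"translation": [0,-10,0],"yaw": 7,"hand": 0},{"translation": [0,-11,0],"yaw": 7,"hand": 0}], "newtons": 15}}

```text
time: 2.05
tool_pos: [0.471, -0.0915, 0.279]
orientation: [3.142, 0.0, 2.799]
wrist_force: [0.1, 0.9, 0.8]
finger_gap: 0.0882
```

{"method": "drive_tool", "body": {"commands": [{"translation": [0,0,0],"yaw": 7,"hand": 0},{"translation": [0,0,0],"yaw": 7,"hand": 0},{"translation": [0,0,0],"yaw": 7,"hand": 0},{"translation": [0,0,0],"yaw": 7,"hand": 0},{"translation": [0,0,-20],"yaw": 0,"hand": 0},{"translation": [0,0,-20],"yaw": 0,"hand": 0},{"translation": [0,0,0],"yaw": 0,"hand": 0},{"translation": [0,0,0],"yaw": 0,"hand": 0}]}}

```text
time: 2.72
tool_pos: [0.4708, -0.0909, 0.2389]
orientation: [3.141, -0.001, -3.002]
wrist_force: [-0.3, 0.2, -0.1]
finger_gap: 0.0877
```

```bash
sed -i 's/w1.png/w2.png/' d.py; python3 d.py
```

```text
[ 0.47080852 -0.0909253   0.23892511] [ 3.14087595e+00 -1.05075215e-03 -3.00207200e+00] [-4.35778208e-01  1.90808540e-01  1.57590985e+00  3.02042135e-05
  1.37614582e+00 -2.14610068e+00]
cam [ 0.39614727 -0.10019946  0.41492505] [ 0.29034554  0.04234253 -0.95598461]
0.442 86 [-0.1462 -0.1274  0.1549]
0.446 72 [-0.1471 -0.1265  0.1553]
0.45 75 [-0.144  -0.1289  0.1533]
0.454 64 [-0.1439 -0.1288  0.1533]
0.458 72 [-0.1447 -0.1295  0.1531]
0.462 71 [-0.1446 -0.1294  0.153 ]
0.466 69 [-0.1445 -0.1292  0.1537]
0.47 67 [-0.1444 -0.1289  0.1537]
0.474 70 [-0.1443 -0.1288  0.1532]
0.478 61 [-0.1441 -0.1287  0.1527]
0.482 67 [-0.1439 -0.1293  0.1532]
0.486 60 [-0.1438 -0.1292  0.1533]
0.49 59 [-0.1437 -0.129   0.1533]
0.494 58 [-0.1436 -0.1289  0.1531]
0.498 174 [-0.1435 -0.1173  0.1699]
bar u [0.4970395  0.49732354 0.49757881 0.49786936 0.49847032] 878
rim u 766 [0.50273949 0.51236781 0.51509254]
```

View pics/w2.png

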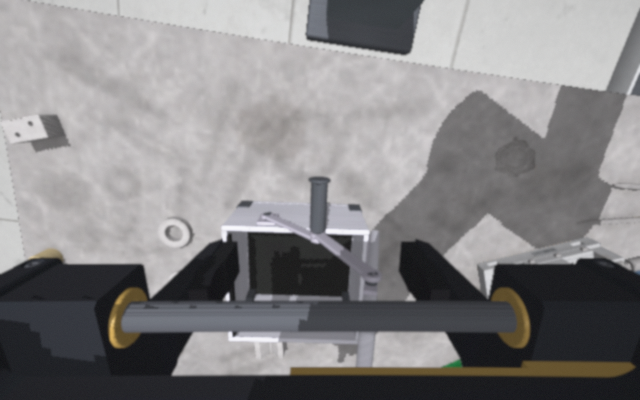

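The wrist view shows the knob between the jaws at (318,205), with the bar running to its right. The measured knob axis is at v=-0.1367, z=0.145. I'll shift slightly away from the bar and descend.

{"method": "drive_tool", "body": {"commands": [{"translation": [-1,1,-10],"yaw": 3.5,"hand": 0},{"translation": [0,0,-20],"yaw": 0,"hand": 0},{"translation": [0,0,-20],"yaw": 0,"hand": 0},{"translation": [0,0,-20],"yaw": 0,"hand": 0},{"translation": [0,0,-15],"yaw": 0,"hand": 0},{"translation": [0,0,-15],"yaw": 0,"hand": 0},{"translation": [0,0,-10],"yaw": 0,"hand": 0},{"translation": [0,0,0],"yaw": 0,"hand": 0}]}}

```text
time: 3.43
tool_pos: [0.4698, -0.0899, 0.1282]
orientation: [3.141, -0.001, -2.941]
wrist_force: [-0.6, -0.2, -0.0]
finger_gap: 0.0877
```

{"method": "drive_tool", "body": {"commands": [{"translation": [0,0,0],"yaw": 0,"hand": 130},{"translation": [0,0,0],"yaw": 0,"hand": 170},{"translation": [0,0,0],"yaw": 0,"hand": 190},{"translation": [0,0,0],"yaw": 0,"hand": 200},{"translation": [0,0,0],"yaw": 0,"hand": 215},{"translation": [0,0,0],"yaw": 0,"hand": 230},{"translation": [0,0,0],"yaw": 0,"hand": 255},{"translation": [0,0,0],"yaw": 0,"hand": 255},{"translation": [0,0,0],"yaw": 0,"hand": 255}], "newtons": 12}}

```text
time: 4.18
tool_pos: [0.47, -0.09, 0.1289]
orientation: [3.142, -0.0, -2.941]
wrist_force: [-0.0, 0.0, 0.4]
finger_gap: 0.03
```

{"method": "drive_tool", "body": {"commands": [{"translation": [0,0,0],"yaw": 0,"hand": 255},{"translation": [0,0,0],"yaw": 0,"hand": 255},{"translation": [0,0,0],"yaw": 0,"hand": 255},{"translation": [0,0,0],"yaw": 0,"hand": 255}], "newtons": 25}}

```text
time: 4.52
tool_pos: [0.47, -0.09, 0.1289]
orientation: [3.142, -0.0, -2.941]
wrist_force: [0.5, -0.2, 0.1]
finger_gap: 0.0039
```

```bash
cat > e.py <<'E'
import numpy as np
# case frame y,z mm ; foot, knee, lid pivot, hinge
K=np.array([27.,145.]);F0=np.array([-40.,86.])
F=K+(F0-K)/np.linalg.norm(F0-K)*85
A=np.array([63.,224.]);H=np.array([85.,100.])
L2=np.linalg.norm(A-K);R=np.linalg.norm(A-H);a0=np.arctan2(*(A-H)[::-1])
t0=np.arctan2(*(K-F)[::-1]);print("foot",F,"th0",np.degrees(t0),"L2",L2,"R",R)
pk=K
for k in range(0,25):
    th=t0+np.radians(5.5)*k
    k_=F+85*np.array([np.cos(th),np.sin(th)])
    D=np.linalg.norm(k_-H);c=(R*R+D*D-L2*L2)/(2*R*D)
    base=np.arctan2(*(k_-H)[::-1]);aa=base-np.arccos(np.clip(c,-1,1)) 
    dv=k_-pk;pk=k_
    print(k,"th%.0f"%np.degrees(th),k_.round(1),"lid %.2f"%(aa-a0),"c %.3f"%c,"cmd",np.round([-.101*dv[0],.995*dv[0],dv[1]],1))
E
python3 e.py
```

```text
foot [-36.79175755  88.82516873] th0 41.3670492605118 L2 86.81589716175259 R 125.93649193144932
0 th41 [ 27. 145.] lid 0.00 c 0.742 cmd [ 0. -0.  0.]
1 th47 [ 21.3 150.9] lid -0.03 c 0.729 cmd [ 0.6 -5.6  5.9]
2 th52 [ 15.1 156.1] lid -0.04 c 0.725 cmd [ 0.6 -6.2  5.3]
3 th58 [  8.4 160.8] lid -0.03 c 0.726 cmd [ 0.7 -6.7  4.7]
4 th63 [  1.3 164.8] lid -0.01 c 0.732 cmd [ 0.7 -7.1  4. ]
5 th69 [ -6.1 168.1] lid 0.02 c 0.742 cmd [ 0.8 -7.4  3.3]
6 th74 [-13.9 170.7] lid 0.06 c 0.754 cmd [ 0.8 -7.7  2.6]
7 th80 [-21.8 172.5] lid 0.10 c 0.769 cmd [ 0.8 -7.9  1.8]
8 th85 [-29.9 173.5] lid 0.16 c 0.784 cmd [ 0.8 -8.   1. ]
9 th91 [-38.1 173.8] lid 0.21 c 0.800 cmd [ 0.8 -8.1  0.3]
10 th96 [-46.2 173.3] lid 0.27 c 0.817 cmd [ 0.8 -8.1 -0.5]
11 th102 [-54.3 172. ] lid 0.33 c 0.833 cmd [ 0.8 -8.  -1.3]
12 th107 [-62.2 170. ] lid 0.40 c 0.850 cmd [ 0.8 -7.9 -2.1]
13 th113 [-69.8 167.1] lid 0.46 c 0.866 cmd [ 0.8 -7.6 -2.8]
14 th118 [-77.2 163.6] lid 0.53 c 0.881 cmd [ 0.7 -7.3 -3.5]
15 th124 [-84.2 159.4] lid 0.60 c 0.896 cmd [ 0.7 -6.9 -4.2]
16 th129 [-90.7 154.5] lid 0.67 c 0.910 cmd [ 0.7 -6.5 -4.9]
17 th135 [-96.8 149.1] lid 0.74 c 0.923 cmd [ 0.6 -6.  -5.5]
18 th140 [-102.3  143. ] lid 0.81 c 0.935 cmd [ 0.6 -5.5 -6. ]
19 th146 [-107.1  136.5] lid 0.88 c 0.945 cmd [ 0.5 -4.9 -6.5]
20 th151 [-111.4  129.6] lid 0.94 c 0.955 cmd [ 0.4 -4.2 -7. ]
21 th157 [-115.   122.2] lid 1.01 c 0.963 cmd [ 0.4 -3.5 -7.3]
22 th162 [-117.8  114.6] lid 1.08 c 0.970 cmd [ 0.3 -2.8 -7.6]
23 th168 [-119.9  106.7] lid 1.14 c 0.975 cmd [ 0.2 -2.1 -7.9]
24 th173 [-121.2   98.6] lid -5.09 c 0.979 cmd [ 0.1 -1.3 -8. ]
```

The fingers closed to 4 mm, so the knob isn't between them. I'll look before doing anything else.

```bash
cat > g.py <<'E'
from h import *
import sys
n=sys.argv[1]
s=robot.observe();print(s["tool_pos"],s["finger_gap"],s["wrist_force"])
C=[]
for c in ["scene","side"]:
    im,d=robot.capture(c);np.save(f"{c}{n}.npy",d)
    x,y=np.array(w2pix(c,s["tool_pos"])[0]).astype(int);print(c,x,y)
    x=max(x-60,0);y=max(y-70,0);C.append(cv2.resize(im[y:y+140,x:x+140],(400,400),interpolation=2))
cv2.imwrite(f"pics/g{n}.png",np.hstack(C))
E
python3 g.py 1
```

```text
[ 0.46998761 -0.09001336  0.12890299] 0.0038826524082672 [ 0.53952716 -0.16364687  0.11594668]
scene 267 277
side 239 210
```

View pics/g1.png

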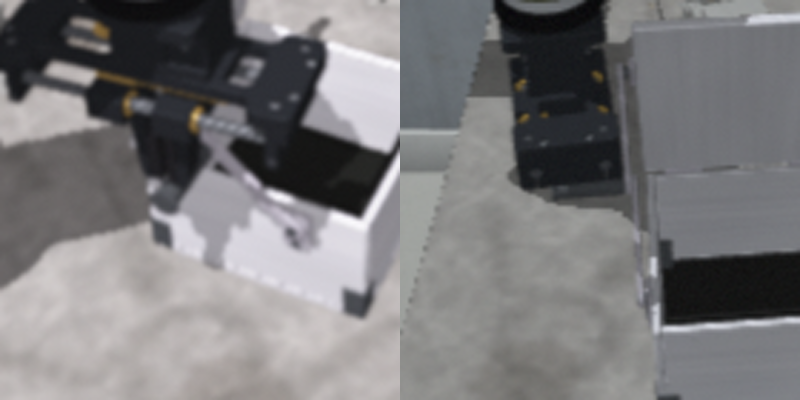

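```bash
sed -i 's/w2.png/w3.png/' d.py; python3 d.py | tail -20
python3 - <<'E'
import cv2
a=cv2.imread('pics/w3.png')[120:400,170:490]
cv2.imwrite('pics/w3c.png',cv2.resize(a,(640,560),interpolation=2))
E
```

```text
[ 0.46999528 -0.09001773  0.1289241 ] [-3.14158006e+00 -3.40740995e-05 -2.94085468e+00] [-4.34709284e-01  2.94522231e-01  1.74600630e+00 -3.40463729e-05
  1.10108407e+00 -2.20622818e+00]
cam [ 0.3959378  -0.1037758   0.30482377] [ 0.28835893  0.05955869 -0.9556683 ]
0.442 341 [-0.1463 -0.127   0.1562]
0.446 239 [-0.1473 -0.1224  0.1699]
0.45 554 [-0.1509 -0.1279  0.17  ]
0.454 78 [-0.1448 -0.1289  0.1525]
0.458 6 [-0.1445 -0.1443  0.1464]
0.49 11 [-0.133  -0.1321  0.152 ]
0.498 6 [-0.1296 -0.1214  0.1699]
bar u [0.47000246 0.47012675 0.47058863 0.47133135 0.47295284] 311
rim u 398 [0.51252751 0.51303266 0.5166835 ]
```

View pics/w3c.png

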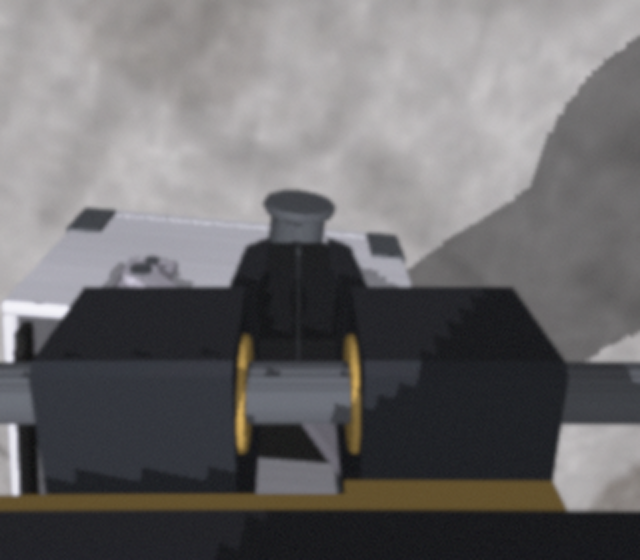

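Run:
```python
from h import *
i=robot.camera_info("wrist");s=robot.observe();print(s["time"],s["finger_gap"],s["tool_pos"])
im,d=robot.capture("wrist")
for c in (300,316,320,324,340):
  print(c,[(r,*pix2w("wrist",(c,r),d[r,c],i)[0].round(3)) for r in range(216,300,8)])
print(robot.observe()["finger_gap"])
```

```text
4.6667 0.0002753158627990577 [ 0.47000727 -0.09002265  0.12891126]
300 [(216, np.float64(0.508), np.float64(-0.102), np.float64(0.001)), (224, np.float64(0.517), np.float64(-0.1), np.float64(0.0)), (232, np.float64(0.525), np.float64(-0.098), np.float64(0.003)), (240, np.float64(0.462), np.float64(-0.1), np.float64(0.162)), (248, np.float64(0.462), np.float64(-0.1), np.float64(0.171)), (256, np.float64(0.462), np.float64(-0.099), np.float64(0.178)), (264, np.float64(0.463), np.float64(-0.099), np.float64(0.184)), (272, np.float64(0.463), np.float64(-0.098), np.float64(0.192)), (280, np.float64(0.463), np.float64(-0.098), np.float64(0.198)), (288, np.float64(0.463), np.float64(-0.098), np.float64(0.203)), (296, np.float64(0.466), np.float64(-0.097), np.float64(0.204))]
316 [(216, np.float64(0.455), np.float64(-0.093), np.float64(0.138)), (224, np.float64(0.455), np.float64(-0.093), np.float64(0.151)), (232, np.float64(0.46), np.float64(-0.092), np.float64(0.152)), (240, np.float64(0.465), np.float64(-0.091), np.float64(0.152)), (248, np.float64(0.462), np.float64(-0.092), np.float64(0
[... 1860 characters left out ...]
oat64(-0.059), np.float64(-0.001)), (224, np.float64(0.508), np.float64(-0.057), np.float64(0.0)), (232, np.float64(0.518), np.float64(-0.055), np.float64(0.0)), (240, np.float64(0.521), np.float64(-0.055), np.float64(0.015)), (248, np.float64(0.458), np.float64(-0.08), np.float64(0.172)), (256, np.float64(0.458), np.float64(-0.081), np.float64(0.179)), (264, np.float64(0.458), np.float64(-0.081), np.float64(0.187)), (272, np.float64(0.459), np.float64(-0.082), np.float64(0.193)), (280, np.float64(0.458), np.float64(-0.082), np.float64(0.2)), (288, np.float64(0.459), np.float64(-0.082), np.float64(0.204)), (296, np.float64(0.459), np.float64(-0.083), np.float64(0.211))]
0.0006293353460474895
```

Run:
```python
from h import *
for n in ["scene","side"]:
    d=np.load(n+"1.npy");v,u=np.mgrid[0:400,0:640];m=(d>0)&(u>180)&(u<400)&(v>100)&(v<330)
    p=pix2w(n,np.c_[u[m],v[m]],d[m])
    q=p[(np.hypot(p[:,0]-.47,p[:,1]+.09)<.1)&(p[:,0]<.49)]
    for z in np.arange(.11,.26,.008):
        a=q[abs(q[:,2]-z)<.004]
        if len(a): print(n,round(z,3),len(a),"x",a[:,0].min().round(3),a[:,0].max().round(3),"y",a[:,1].min().round(3),a[:,1].max().round(3))
```

```text
scene 0.134 8 x 0.453 0.456 y -0.098 -0.088
scene 0.142 47 x 0.453 0.488 y -0.104 -0.084
scene 0.15 70 x 0.454 0.489 y -0.104 -0.085
scene 0.158 21 x 0.455 0.466 y -0.104 -0.082
scene 0.166 53 x 0.456 0.48 y -0.109 -0.079
scene 0.174 66 x 0.456 0.479 y -0.109 -0.079
scene 0.182 76 x 0.456 0.483 y -0.11 -0.078
scene 0.19 65 x 0.456 0.484 y -0.111 -0.077
scene 0.198 53 x 0.456 0.479 y -0.111 -0.076
scene 0.206 28 x 0.456 0.466 y -0.087 -0.075
scene 0.214 17 x 0.456 0.478 y -0.085 -0.077
scene 0.222 49 x 0.421 0.486 y -0.182 -0.009
scene 0.23 187 x 0.418 0.485 y -0.183 -0.01
scene 0.238 506 x 0.419 0.487 y -0.183 -0.009
scene 0.246 394 x 0.418 0.486 y -0.188 -0.01
scene 0.254 200 x 0.417 0.485 y -0.189 -0.009
side 0.134 2 x 0.458 0.465 y -0.096 -0.092
side 0.142 25 x 0.458 0.489 y -0.102 -0.094
side 0.15 56 x 0.456 0.49 y -0.103 -0.092
side 0.158 1 x 0.459 0.459 y -0.102 -0.102
side 0.222 16 x 0.458 0.489 y -0.181 -0.172
side 0.23 56 x 0.454 0.49 y -0.182 -0.172
side 0.238 100 x 0.436 0.49 y -0.183 -0.042
side 0.246 125 x 0.431 0.49 y -0.185 -0.046
side 0.254 72 x 0.455 0.489 y -0.188 -0.133
```

The scene, side and wrist depths agree on two heights: the fingertips are at z≈0.160 and the body bottom at ≈0.222. So the tool really is about 30 mm higher than the reported TCP, and the fingers shut just above the knob without moving it. I'll trust the measured height: open, go down 32 mm and grip again.

{"method": "drive_tool", "body": {"commands": [{"translation": [0,0,0],"yaw": 0,"hand": 0},{"translation": [0,0,0],"yaw": 0,"hand": 0},{"translation": [0,0,0],"yaw": 0,"hand": 0},{"translation": [0,0,0],"yaw": 0,"hand": 0},{"translation": [0,0,0],"yaw": 0,"hand": 0},{"translation": [0,0,0],"yaw": 0,"hand": 0},{"translation": [0,0,-8],"yaw": 0,"hand": 0},{"translation": [0,0,-8],"yaw": 0,"hand": 0},{"translation": [0,0,-8],"yaw": 0,"hand": 0},{"translation": [0,0,-8],"yaw": 0,"hand": 0},{"translation": [0,0,0],"yaw": 0,"hand": 0}], "newtons": 12}}

```text
time: 5.63
tool_pos: [0.4691, -0.0896, 0.095]
orientation: [3.14, -0.003, -2.941]
wrist_force: [0.6, -0.3, -0.7]
finger_gap: 0.0716
```

{"method": "drive_tool", "body": {"commands": [{"translation": [0,0,0],"yaw": 0,"hand": 255},{"translation": [0,0,0],"yaw": 0,"hand": 255},{"translation": [0,0,0],"yaw": 0,"hand": 255},{"translation": [0,0,0],"yaw": 0,"hand": 255},{"translation": [0,0,0],"yaw": 0,"hand": 255},{"translation": [0,0,0],"yaw": 0,"hand": 255},{"translation": [0,0,0],"yaw": 0,"hand": 255},{"translation": [0,0,0],"yaw": 0,"hand": 255},{"translation": [0,0,0],"yaw": 0,"hand": 255},{"translation": [0,0,0],"yaw": 0,"hand": 255},{"translation": [0,0,0],"yaw": 0,"hand": 255},{"translation": [0,0,0],"yaw": 0,"hand": 255}]}}

```text
time: 6.63
tool_pos: [0.4703, -0.091, 0.097]
orientation: [-3.14, 0.0, -2.941]
wrist_force: [0.6, -4.9, -1.9]
finger_gap: 0.0159
```

The gap is 15.9 mm, so the knob is held. Now I'll lift along the arc.

{"method": "drive_tool", "body": {"commands": [{"translation": [0,0,0],"yaw": 0,"hand": 255},{"translation": [0,0,0],"yaw": 0,"hand": 255},{"translation": [0.3,-2.8,3],"yaw": 0,"hand": 255},{"translation": [0.3,-2.8,3],"yaw": 0,"hand": 255},{"translation": [0.3,-3.1,2.7],"yaw": 0,"hand": 255},{"translation": [0.3,-3.1,2.7],"yaw": 0,"hand": 255},{"translation": [0,0,0],"yaw": 0,"hand": 255}], "newtons": 30}}

```text
time: 7.22
tool_pos: [0.4712, -0.1024, 0.1077]
orientation: [3.141, -0.0, -2.942]
wrist_force: [3.6, -3.8, -9.4]
finger_gap: 0.0152
```

{"method": "drive_tool", "body": {"commands": [{"translation": [0.3,-3.3,2.4],"yaw": 0,"hand": 255},{"translation": [0.3,-3.3,2.4],"yaw": 0,"hand": 255},{"translation": [0.4,-3.5,2.0],"yaw": 0,"hand": 255},{"translation": [0.4,-3.5,2.0],"yaw": 0,"hand": 255},{"translation": [0.4,-3.7,1.6],"yaw": 0,"hand": 255},{"translation": [0.4,-3.7,1.6],"yaw": 0,"hand": 255},{"translation": [0.4,-3.8,1.3],"yaw": 0,"hand": 255},{"translation": [0.4,-3.8,1.3],"yaw": 0,"hand": 255},{"translation": [0,0,0],"yaw": 0,"hand": 255}]}}

```text
time: 7.97
tool_pos: [0.4739, -0.1286, 0.1225]
orientation: [3.137, -0.0, -2.942]
wrist_force: [1.8, 8.5, -0.7]
finger_gap: 0.0157
```

```bash
cat > k.py <<'E'
from h import *
s=robot.observe();print(s["tool_pos"],s["finger_gap"],s["wrist_force"])
c,sn=np.cos(np.radians(5.8)),np.sin(np.radians(5.8))
for n in ["scene","side"]:
    im,d=robot.capture(n);v,u=np.mgrid[0:400,0:640];m=(d>0)&(u>180)&(u<400)&(v>100)&(v<330)
    p=pix2w(n,np.c_[u[m],v[m]],d[m]);q=np.c_[p[:,0]*c+p[:,1]*sn,-p[:,0]*sn+p[:,1]*c,p[:,2]]
    t=np.array(s["tool_pos"]);tv=-t[0]*sn+t[1]*c
    k=q[(q[:,0]>.440)&(q[:,0]<.4475)&(abs(q[:,1]-tv)<.03)&(q[:,2]<t[2]+.075)&(q[:,2]>t[2]+.02)]
    if len(k): print(n,"collar",len(k),"v",k[:,1].min().round(4),k[:,1].max().round(4),"z",k[:,2].min().round(4),k[:,2].max().round(4),"tool v",tv)
    l=q[(q[:,0]>.55)&(q[:,0]<.64)&(q[:,2]>.118)&(q[:,2]<.29)&(q[:,1]>-.26)&(q[:,1]<-.05)]
    if len(l)>40:
        w=np.linalg.svd(l[:,1:]-l[:,1:].mean(0),full_matrices=False)[2][0];print(n,"lid angle above shut",np.degrees(np.arctan2(abs(w[1]),-w[0]*np.sign(w[1]))),len(l),"top",l[l[:,2].argmax()])
E
python3 k.py
```

```text
[ 0.47391349 -0.12859668  0.12250496] 0.015745926255146536 [ 1.76359406  8.52894458 -0.66971012]
scene collar 151 v -0.1878 -0.1555 z 0.1545 0.1975 tool v -0.17583029559495364
side lid angle above shut 73.584703915667 1818 top [ 0.58134973 -0.12218821  0.26816251]
```

Step 1 holds: the knee is well past centre and the lid is at about 0.08 rad. The forces are low, so I'll keep following the arc.

{"method": "drive_tool", "body": {"commands": [{"translation": [0.4,-3.9,0.9],"yaw": 0,"hand": 255},{"translation": [0.4,-3.9,0.9],"yaw": 0,"hand": 255},{"translation": [0.4,-4.0,0.5],"yaw": 0,"hand": 255},{"translation": [0.4,-4.0,0.5],"yaw": 0,"hand": 255},{"translation": [0.4,-4.0,0.1],"yaw": 0,"hand": 255},{"translation": [0.4,-4.0,0.1],"yaw": 0,"hand": 255},{"translation": [0.4,-4.0,-0.3],"yaw": 0,"hand": 255},{"translation": [0.4,-4.0,-0.3],"yaw": 0,"hand": 255},{"translation": [0.4,-4.0,-0.7],"yaw": 0,"hand": 255},{"translation": [0.4,-4.0,-0.7],"yaw": 0,"hand": 255}]}}

```text
time: 8.9
tool_pos: [0.4779, -0.1675, 0.1242]
orientation: [3.136, 0.0, -2.941]
wrist_force: [0.4, 15.1, 4.8]
finger_gap: 0.0154
```

{"method": "drive_tool", "body": {"commands": [{"translation": [0.4,-3.9,-1.0],"yaw": 0,"hand": 255},{"translation": [0.4,-3.9,-1.0],"yaw": 0,"hand": 255},{"translation": [0.4,-3.8,-1.4],"yaw": 0,"hand": 255},{"translation": [0.4,-3.8,-1.4],"yaw": 0,"hand": 255},{"translation": [0.4,-3.7,-1.8],"yaw": 0,"hand": 255},{"translation": [0.4,-3.7,-1.8],"yaw": 0,"hand": 255}]}}

```text
time: 9.4
tool_pos: [0.4801, -0.1902, 0.1156]
orientation: [3.136, -0.001, -2.941]
wrist_force: [-2.9, 14.1, 8.5]
finger_gap: 0.0155
```

```bash
python3 k.py
```

```text
[ 0.48008715 -0.19024261  0.11556465] 0.015527663897869451 [-2.88189258 14.14322438  8.46267755]
scene collar 148 v -0.2501 -0.2177 z 0.1482 0.1899 tool v -0.23778453322817536
scene lid angle above shut 45.957580648125756 59 top [ 0.55448938 -0.14339678  0.1824661 ]
side lid angle above shut 47.32725741371265 402 top [ 0.60317603 -0.19399127  0.22949842]
```

{"method": "drive_tool", "body": {"commands": [{"translation": [0.4,-3.5,-2.1],"yaw": 0,"hand": 255},{"translation": [0.4,-3.5,-2.1],"yaw": 0,"hand": 255},{"translation": [0.3,-3.3,-2.4],"yaw": 0,"hand": 255},{"translation": [0.3,-3.3,-2.4],"yaw": 0,"hand": 255},{"translation": [0.3,-3.0,-2.8],"yaw": 0,"hand": 255},{"translation": [0.3,-3.0,-2.8],"yaw": 0,"hand": 255},{"translation": [0.3,-2.7,-3.0],"yaw": 0,"hand": 255},{"translation": [0.3,-2.7,-3.0],"yaw": 0,"hand": 255}]}}

```text
time: 10.17
tool_pos: [0.4825, -0.2148, 0.0947]
orientation: [3.134, -0.001, -2.941]
wrist_force: [-3.1, 17.0, 7.2]
finger_gap: 0.0156
```

{"method": "drive_tool", "body": {"commands": [{"translation": [0.2,-2.4,-3.3],"yaw": 0,"hand": 255},{"translation": [0.2,-2.4,-3.3],"yaw": 0,"hand": 255},{"translation": [0.2,-2.1,-3.5],"yaw": 0,"hand": 255},{"translation": [0.2,-2.1,-3.5],"yaw": 0,"hand": 255}]}}

```text
time: 10.5
tool_pos: [0.4834, -0.2235, 0.0811]
orientation: [3.134, -0.001, -2.941]
wrist_force: [-1.2, 18.1, 8.5]
finger_gap: 0.0153
```

```bash
python3 k.py
```

```text
[ 0.48341238 -0.22345769  0.08106958] 0.01527158462512749 [-1.21093635 18.10762303  8.54330044]
scene collar 125 v -0.2821 -0.2506 z 0.116 0.1554 tool v -0.27116560828829256
scene lid angle above shut 22.14228235537782 70 top [ 0.55726373 -0.13771042  0.13552546]
side lid angle above shut 18.428711457774238 1367 top [ 0.57161467 -0.2363114   0.1721885 ]
```

{"method": "drive_tool", "body": {"commands": [{"translation": [0.2,-1.8,-3.7],"yaw": 0,"hand": 255},{"translation": [0.2,-1.8,-3.7],"yaw": 0,"hand": 255},{"translation": [0.1,-1.4,-3.8],"yaw": 0,"hand": 255},{"translation": [0.1,-1.4,-3.8],"yaw": 0,"hand": 255},{"translation": [0,0,0],"yaw": 0,"hand": 255}]}}

```text
time: 11.02
tool_pos: [0.4841, -0.23, 0.0657]
orientation: [3.134, -0.001, -2.941]
wrist_force: [-0.5, 16.6, 4.2]
finger_gap: 0.0147
```

```bash
python3 k.py; python3 g.py 2
```

```text
[ 0.48411745 -0.2299597   0.06570797] 0.014738980123748283 [-0.45365373 16.61883048  4.20449082]
scene collar 116 v -0.2887 -0.2582 z 0.098 0.1406 tool v -0.27770559070183587
side lid angle above shut 10.304114165073049 1683 top [ 0.61307854 -0.23878213  0.14831257]
[ 0.48407942 -0.22993982  0.06579807] 0.014792733231680693 [ 0.61917773 15.97135891  3.09080039]
scene 336 324
side 241 280
```

View pics/g2.png

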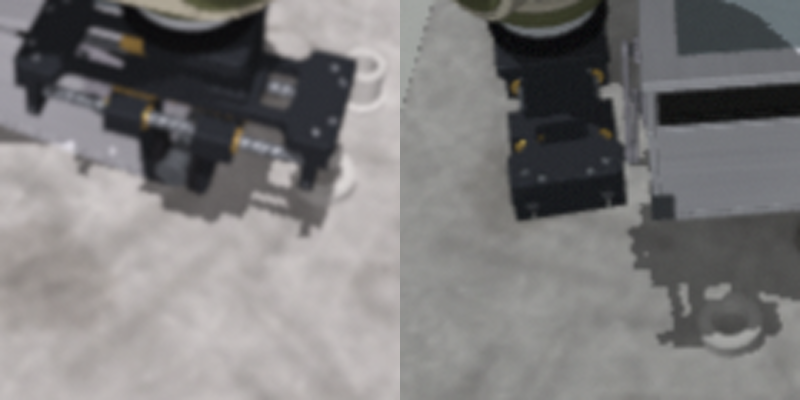

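The side view shows the lid about 10° above shut, with the knob still held. I'll release it, rise, shut the fingers and go over the lid edge.

{"method": "drive_tool", "body": {"commands": [{"translation": [0,0,0],"yaw": 0,"hand": 0},{"translation": [0,0,0],"yaw": 0,"hand": 0},{"translation": [0,0,0],"yaw": 0,"hand": 0},{"translation": [0,0,0],"yaw": 0,"hand": 0},{"translation": [0,0,0],"yaw": 0,"hand": 0},{"translation": [0,0,15],"yaw": 0,"hand": 0},{"translation": [0,0,25],"yaw": 0,"hand": 0},{"translation": [0,0,30],"yaw": 0,"hand": 0},{"translation": [0,0,30],"yaw": 0,"hand": 0},{"translation": [0,0,20],"yaw": -7,"hand": 255},{"translation": [0,0,0],"yaw": -7,"hand": 255},{"translation": [0,0,0],"yaw": -7,"hand": 255}]}}

```text
time: 12.22
tool_pos: [0.485, -0.2339, 0.1878]
orientation: [-3.14, 0.002, 2.97]
wrist_force: [0.0, -0.4, -0.7]
finger_gap: 0.0572
```

{"method": "drive_tool", "body": {"commands": [{"translation": [13,5,0],"yaw": -7,"hand": 255},{"translation": [13,5,0],"yaw": -7,"hand": 255},{"translation": [13,5,0],"yaw": -7,"hand": 255},{"translation": [13,5,0],"yaw": -7,"hand": 255},{"translation": [13,5,0],"yaw": -7,"hand": 255},{"translation": [13,5,0],"yaw": -7,"hand": 255},{"translation": [13,6,0],"yaw": -7,"hand": 255},{"translation": [13,6,0],"yaw": -7,"hand": 255},{"translation": [13,6,0],"yaw": -7,"hand": 255},{"translation": [12,7,0],"yaw": -7,"hand": 255},{"translation": [0,0,0],"yaw": -5.5,"hand": 255},{"translation": [0,0,0],"yaw": 0,"hand": 255}]}}

```text
time: 13.22
tool_pos: [0.6139, -0.1782, 0.1859]
orientation: [-3.141, -0.0, 1.655]
wrist_force: [0.2, -1.3, -0.8]
finger_gap: 0.0003
```

```bash
cat > m.py <<'E'
from h import *
s=robot.observe();print(s["time"],s["tool_pos"],s["orientation"][2],s["finger_gap"],s["wrist_force"])
c,sn=np.cos(np.radians(5.8)),np.sin(np.radians(5.8))
t=np.array(s["tool_pos"])
for n in ["scene","side","wrist"]:
    i=robot.camera_info(n);im,d=robot.capture(n);v,u=np.mgrid[0:400,0:640];m=(d>0)
    p=pix2w(n,np.c_[u[m],v[m]],d[m],i);q=np.c_[p[:,0]*c+p[:,1]*sn,-p[:,0]*sn+p[:,1]*c,p[:,2]]
    f=p[(np.hypot(p[:,0]-t[0],p[:,1]-t[1])<.03)&(p[:,2]>.15)&(p[:,2]<t[2]+.075)]
    if len(f): print(n,"tip z",np.sort(f[:,2])[:5].round(4),"x",f[:,0].min().round(3),f[:,0].max().round(3),"y",f[:,1].min().round(3),f[:,1].max().round(3))
    for uu in (.53,.59,.65):
        l=q[(abs(q[:,0]-uu)<.015)&(q[:,2]>.104)&(q[:,2]<.16)&(q[:,1]>-.27)&(q[:,1]<-.07)]
        if len(l)>30:
            g=np.polyfit(l[:,1],l[:,2],1);r=l[:,2]-np.polyval(g,l[:,1])
            print(n,uu,"lid slope deg",np.degrees(np.arctan(-g[0])).round(2),"z@-.2337",np.polyval(g,-.2337).round(4),"v",l[:,1].min().round(4),l[:,1].max().round(4),"rms",r.std().round(4))
E
python3 m.py
```

```text
13.2167 [ 0.61389038 -0.1781602   0.18593577] 1.6553627420110066 0.00034878116683839807 [ 0.15897787 -1.31852845 -0.80772097]
scene tip z [0.2178 0.218  0.2195 0.2196 0.2199] x 0.601 0.63 y -0.192 -0.187
scene 0.53 lid slope deg 10.41 z@-.2337 0.1413 v -0.2469 -0.074 rms 0.0055
scene 0.59 lid slope deg 9.19 z@-.2337 0.14 v -0.2465 -0.0785 rms 0.0074
scene 0.65 lid slope deg 9.75 z@-.2337 0.1406 v -0.2464 -0.0779 rms 0.0065
side tip z [0.216  0.216  0.2164 0.2166 0.2168] x 0.598 0.631 y -0.192 -0.168
side 0.53 lid slope deg 9.63 z@-.2337 0.1407 v -0.2467 -0.0738 rms 0.0064
side 0.59 lid slope deg 7.04 z@-.2337 0.1388 v -0.2465 -0.0768 rms 0.0094
side 0.65 lid slope deg 8.74 z@-.2337 0.1392 v -0.2467 -0.0724 rms 0.0079
wrist tip z [0.2154 0.2156 0.2158 0.2158 0.2159] x 0.598 0.628 y -0.185 -0.165
wrist 0.53 lid slope deg 11.67 z@-.2337 0.1442 v -0.242 -0.0849 rms 0.0009
wrist 0.59 lid slope deg 11.55 z@-.2337 0.145 v -0.2416 -0.0854 rms 0.001
wrist 0.65 lid slope deg 11.63 z@-.2337 0.1445 v -0.2414 -0.0862 rms 0.001
```

The lid is at 11.6° and its edge top is at z≈0.145. The tip is at a true z of 0.2155, and the 29.7 mm offset is confirmed by all three cameras. Descending now, shifted 4 mm toward the hinge.

{"method": "drive_tool", "body": {"commands": [{"translation": [0,4,-20],"yaw": 0,"hand": 255},{"translation": [0,0,-20],"yaw": 0,"hand": 255},{"translation": [0,0,-12],"yaw": 0,"hand": 255},{"translation": [0,0,-6],"yaw": 0,"hand": 255},{"translation": [0,0,-3],"yaw": 0,"hand": 255},{"translation": [0,0,-2],"yaw": 0,"hand": 255},{"translation": [0,0,-2],"yaw": 0,"hand": 255},{"translation": [0,0,-2],"yaw": 0,"hand": 255},{"translation": [0,0,-2],"yaw": 0,"hand": 255},{"translation": [0,0,-2],"yaw": 0,"hand": 255}]}}

```text
time: 14.2
tool_pos: [0.6138, -0.1746, 0.1157]
orientation: [3.141, 0.001, 1.658]
wrist_force: [-1.3, -0.7, 7.5]
finger_gap: 0.0006
```

{"method": "drive_tool", "body": {"commands": [{"translation": [0,0,-2],"yaw": 0,"hand": 255},{"translation": [0,0,-2],"yaw": 0,"hand": 255},{"translation": [0,0,-2],"yaw": 0,"hand": 255},{"translation": [0,0,-2],"yaw": 0,"hand": 255},{"translation": [0,0,-2],"yaw": 0,"hand": 255},{"translation": [0,0,-2],"yaw": 0,"hand": 255},{"translation": [0,0,-2],"yaw": 0,"hand": 255},{"translation": [0,0,-2],"yaw": 0,"hand": 255}]}}

```text
time: 14.87
tool_pos: [0.6145, -0.1767, 0.1014]
orientation: [3.138, 0.005, 1.658]
wrist_force: [-1.5, -7.3, 9.0]
finger_gap: 0.0005
```

{"method": "drive_tool", "body": {"commands": [{"translation": [0,0,-2],"yaw": 0,"hand": 255},{"translation": [0,0,-2],"yaw": 0,"hand": 255},{"translation": [0,0,-1],"yaw": 0,"hand": 255},{"translation": [0,0,-1],"yaw": 0,"hand": 255}]}}

```text
time: 15.2
tool_pos: [0.6147, -0.1765, 0.0954]
orientation: [3.138, 0.005, 1.658]
wrist_force: [0.2, -6.5, 8.9]
finger_gap: 0.0004
```

{"method": "drive_tool", "body": {"commands": [{"translation": [0,0,-1.5],"yaw": 0,"hand": 255},{"translation": [0,0,-1.5],"yaw": 0,"hand": 255},{"translation": [0,0,-1.5],"yaw": 0,"hand": 255},{"translation": [0,0,-1.5],"yaw": 0,"hand": 255},{"translation": [0,0,-1],"yaw": 0,"hand": 255},{"translation": [0,0,-1],"yaw": 0,"hand": 255}]}}

```text
time: 15.7
tool_pos: [0.6148, -0.1765, 0.0873]
orientation: [3.138, 0.005, 1.658]
wrist_force: [-0.8, -6.4, 7.9]
finger_gap: 0.0004
```

{"method": "drive_tool", "body": {"commands": [{"translation": [0,0,-0.5],"yaw": 0,"hand": 255},{"translation": [0,0,-0.5],"yaw": 0,"hand": 255},{"translation": [0,0,-0.5],"yaw": 0,"hand": 255}]}}

```text
time: 15.95
tool_pos: [0.6148, -0.1765, 0.0864]
orientation: [3.137, 0.005, 1.658]
wrist_force: [-2.6, -5.2, 11.6]
finger_gap: 0.0003
```

{"method": "drive_tool", "body": {"commands": [{"translation": [0,-1,-0.5],"yaw": 0,"hand": 255},{"translation": [0,-1,-0.5],"yaw": 0,"hand": 255},{"translation": [0,0,-0.5],"yaw": 0,"hand": 255},{"translation": [0,0,-0.5],"yaw": 0,"hand": 255}]}}

```text
time: 16.28
tool_pos: [0.6148, -0.1767, 0.0843]
orientation: [3.138, 0.002, 1.658]
wrist_force: [-1.5, 2.2, 13.9]
finger_gap: 0.0002
```

{"method": "drive_tool", "body": {"commands": [{"translation": [0,0,-0.5],"yaw": 0,"hand": 255},{"translation": [0,0,-0.5],"yaw": 0,"hand": 255}]}}

```text
time: 16.45
tool_pos: [0.6149, -0.1768, 0.0835]
orientation: [3.138, 0.002, 1.658]
wrist_force: [-2.3, 1.0, 14.2]
finger_gap: 0.0002
```

{"method": "drive_tool", "body": {"commands": [{"translation": [0,0,-0.5],"yaw": 0,"hand": 255},{"translation": [0,0,-0.5],"yaw": 0,"hand": 255}]}}

```text
time: 16.62
tool_pos: [0.6148, -0.1768, 0.0826]
orientation: [3.138, 0.002, 1.658]
wrist_force: [-2.5, 1.1, 14.3]
finger_gap: 0.0007
```

{"method": "drive_tool", "body": {"commands": [{"translation": [0,0,-0.5],"yaw": 0,"hand": 255},{"translation": [0,0,-0.3],"yaw": 0,"hand": 255}]}}

```text
time: 16.78
tool_pos: [0.6149, -0.1769, 0.0819]
orientation: [3.138, 0.002, 1.658]
wrist_force: [-2.9, 1.6, 16.5]
finger_gap: 0.0002
```

{"method": "drive_tool", "body": {"commands": [{"translation": [0,0,-0.3],"yaw": 0,"hand": 255},{"translation": [0,0,-0.3],"yaw": 0,"hand": 255}]}}

```text
time: 16.95
tool_pos: [0.6149, -0.1769, 0.0816]
orientation: [3.137, 0.003, 1.658]
wrist_force: [-3.5, 2.0, 19.3]
finger_gap: 0.0005
```

{"method": "drive_tool", "body": {"commands": [{"translation": [0,0,-0.3],"yaw": 0,"hand": 255},{"translation": [0,0,0],"yaw": 0,"hand": 255}]}}

```text
time: 17.12
tool_pos: [0.6149, -0.1769, 0.0815]
orientation: [3.137, 0.003, 1.658]
wrist_force: [-3.8, 2.5, 18.4]
finger_gap: 0.0008
```

{"method": "drive_tool", "body": {"commands": [{"translation": [0,0,-0.3],"yaw": 0,"hand": 255},{"translation": [0,0,0],"yaw": 0,"hand": 255},{"translation": [0,0,0],"yaw": 0,"hand": 255}]}}

```text
time: 17.37
tool_pos: [0.6149, -0.1769, 0.0815]
orientation: [3.137, 0.003, 1.658]
wrist_force: [-4.2, 2.6, 20.7]
finger_gap: 0.0008
```

```bash
python3 - <<'E'
from h import *
for _ in range(4):
    s=robot.observe();print(s["time"],s["tool_pos"][2],s["wrist_force"].round(1));robot.capture("side")
E
python3 m.py
```

```text
17.3667 0.08152088887444359 [-4.2  2.6 20.7]
17.4167 0.08147540010081253 [-5.   2.4 20.1]
17.4667 0.08148170005086261 [-4.9  2.3 20.2]
17.5167 0.08152639070132472 [-4.5  2.1 20.1]
17.5667 [ 0.6148967  -0.17691004  0.08151174] 1.6584300152143299 0.0003898304798349516 [-4.90839016  2.97913169 20.6696745 ]
scene 0.53 lid slope deg -0.01 z@-.2337 0.1113 v -0.2515 -0.0743 rms 0.0014
scene 0.59 lid slope deg 3.16 z@-.2337 0.1186 v -0.2516 -0.0794 rms 0.0039
scene 0.65 lid slope deg 0.38 z@-.2337 0.1125 v -0.2511 -0.074 rms 0.0015
side tip z [0.1501 0.1501 0.1501 0.1505 0.1508] x 0.599 0.632 y -0.189 -0.17
side 0.53 lid slope deg -0.28 z@-.2337 0.111 v -0.2516 -0.0755 rms 0.0018
side 0.59 lid slope deg 14.37 z@-.2337 0.1287 v -0.2509 -0.1652 rms 0.0166
side 0.65 lid slope deg -0.42 z@-.2337 0.1111 v -0.25 -0.0761 rms 0.0018
wrist tip z [0.15 0.15 0.15 0.15 0.15] x 0.604 0.624 y -0.172 -0.163
wrist 0.53 lid slope deg -0.23 z@-.2337 0.1111 v -0.2467 -0.1149 rms 0.0009
wrist 0.59 lid slope deg 8.79 z@-.2337 0.1257 v -0.2474 -0.1157 rms 0.0095
wrist 0.65 lid slope deg -0.33 z@-.2337 0.1113 v -0.246 -0.1162 rms 0.0009
```

More command adds force but no motion (z holds at 0.0815, 18.4→20.5 N), and the lid is level at 0.111, so it's on its stop. I'll withdraw and verify.

{"method": "drive_tool", "body": {"commands": [{"translation": [0,0,0.7],"yaw": 0,"hand": 255},{"translation": [0,0,1],"yaw": 0,"hand": 255},{"translation": [0,0,2],"yaw": 0,"hand": 255},{"translation": [0,0,5],"yaw": 0,"hand": 255},{"translation": [0,0,20],"yaw": 0,"hand": 255},{"translation": [0,0,30],"yaw": 0,"hand": 255},{"translation": [0,0,40],"yaw": 0,"hand": 255},{"translation": [0,0,20],"yaw": 0,"hand": 255},{"translation": [0,0,0],"yaw": 0,"hand": 255},{"translation": [0,0,0],"yaw": 0,"hand": 255}]}}

```text
time: 18.55
tool_pos: [0.6137, -0.1764, 0.197]
orientation: [3.141, 0.001, 1.658]
wrist_force: [-0.4, 0.1, -0.2]
finger_gap: -0.0
```

```bash
python3 m.py
python3 - <<'E'
from h import *
im,d=robot.capture("scene");cv2.imwrite("pics/end.png",cv2.resize(im[180:360,220:440],(733,600),interpolation=2))
for t in ["guide_bush_a","spacer_ring","v_block"]:
  for n in ["scene","side"]:
    robot.capture(n); r=robot.spot_in(n,t)[:1]; print(n,t,r)
E
```

```text
18.55 [ 0.61370893 -0.17643648  0.19699892] 1.65813912854688 -1.8335367414387238e-05 [-0.41993236  0.05490816 -0.24981642]
scene tip z [0.2267 0.2278 0.2282 0.2287 0.229 ] x 0.601 0.628 y -0.19 -0.185
scene 0.53 lid slope deg -0.01 z@-.2337 0.1113 v -0.2515 -0.0741 rms 0.0014
scene 0.59 lid slope deg -0.09 z@-.2337 0.1121 v -0.2512 -0.0791 rms 0.0015
scene 0.65 lid slope deg -0.03 z@-.2337 0.1117 v -0.2514 -0.0745 rms 0.0015
side tip z [0.224  0.225  0.2256 0.2258 0.2264] x 0.598 0.631 y -0.192 -0.167
side 0.53 lid slope deg -0.3 z@-.2337 0.1111 v -0.2509 -0.077 rms 0.0017
side 0.59 lid slope deg -0.65 z@-.2337 0.1116 v -0.2516 -0.0782 rms 0.0019
side 0.65 lid slope deg -0.18 z@-.2337 0.1114 v -0.2521 -0.076 rms 0.0018
wrist tip z [0.2234 0.2244 0.2244 0.2245 0.2246] x 0.597 0.628 y -0.186 -0.162
wrist 0.53 lid slope deg -0.07 z@-.2337 0.1112 v -0.2464 -0.0787 rms 0.0009
wrist 0.59 lid slope deg -0.01 z@-.2337 0.1121 v -0.2462 -0.0793 rms 0.001
wrist 0.65 lid slope deg -0.03 z@-.2337 0.1115 v -0.2461 -0.0802 rms 0.001
scene guide_bush_a [{'point': [403.3, 281.3], 'p': 0.54}]
side guide_bush_a [{'point': [339.2, 317.0], 'p': 0.91}]
scene spacer_ring [{'point': [390.3, 317.0], 'p': 0.75}]
side spacer_ring [{'point': [293.7, 316.7], 'p': 0.58}]
scene v_block [{'point': [368.6, 234.3], 'p': 0.41}]
side v_block [{'point': [368.6, 257.7], 'p': 0.88}]
```

View pics/end.png

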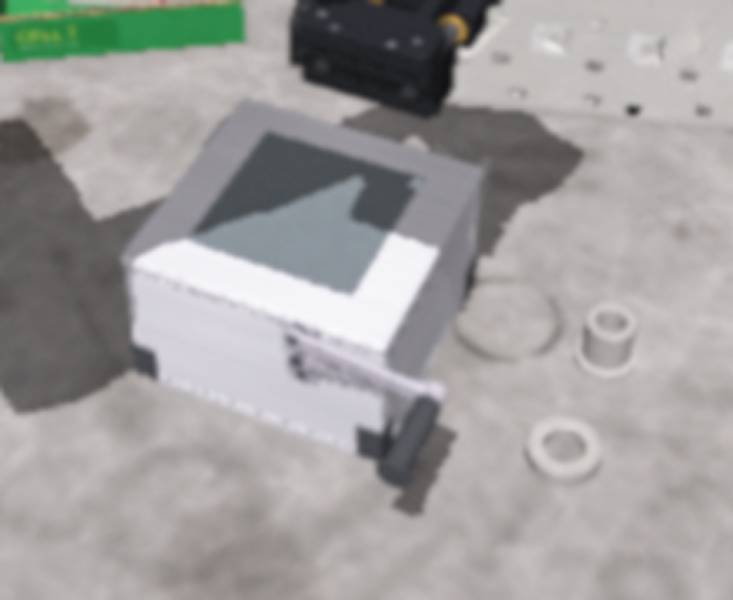

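The picture shows the lid shut and level, the stay folded with the knob at (410,440), and the bush and ring in place at (608,340) and (565,448). The released lid height is 0.1112–0.1121, against 0.1111–0.1113 while pressed. Handing in.

```bash
python3 -c "
from plant import robot
print(robot.finish_job())"
```

```text
the job is handed in; nothing more can be done
None
```

The case is shut and the job is handed in at about 19 s of the 72 s. `finish_job()` gives no verdict, so the result rests on my own checks.

**What I did**
- **Unlocking:** I gripped the knob and lifted the knee past centre along its arc. The lid was then at about 0.08 rad.
- **Lowering:** I followed the arc until the lid was about 11° from shut, then let go of the knob.
- **Pressing:** I pressed the free edge with shut fingers in steps of 0.5 mm or less until more command added force but no motion. The wrist force there was about 20–21 N, under the 25 N limit. I then withdrew.

**Last checks**
- **Lid:** After release it is level to within about 0.1° in the wrist view. Its edge height is 0.111–0.112 m in all cameras, against 0.111 m while pressed.
- **Stay and parts:** The stay is folded. The bush and ring look unmoved. The networks find the V-block, bush and ring within a few pixels of where they were, which is about their own error.
- **Robot:** It is clear of everything and the wrist force is about 0.

**What disagreed**
- **Tool height:** The reported TCP height was about 30 mm lower than the fingertips really were, as all three cameras showed. My first grip therefore closed just above the knob without moving it. I corrected for the offset from then on.
- **V-block:** In the scene camera it was only a low-confidence find (0.41), and I did not check it separately in a picture.
- **Side-camera slopes:** The side camera read the shut lid's slope as −0.2 to −0.65°, which I put down to depth noise.

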